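# Index the sliding jaw of a board holder to its next hole

## Task

Clamp the circuit board in its holder: pull up the spring plunger knob on the sliding jaw, slide the jaw towards the board, and let the pin snap fully home in the next hole, so that the board is held between the jaw and the sprung pad. The exact place of that hole must be felt for: never force the jaw sideways against the pin, and stop pushing as soon as it has snapped in. Then let go, and leave the things beside the holder where they are.

Things in the scene. Friction and masses are not known exactly. Their poses are not given: they have to be found in the camera images.
- holder: Fixed bench holder for circuit boards: base 130 (x) by 275 (y) by 12 mm with two rails along y (tops 30 mm above the table, at x = +-38 mm) and an index bar with holes between them. Origin on the table, 160 mm from the base's -y end. The sliding jaw is at the -y end and moves along the holder's +y towards the board; the grey end block (50 mm high) is at y = 89 to 113 mm.
- first_hole (a point): Centre of the first hole (pin in it at the start) in the steel index bar at x = 0: 24 mm wide, flat top 28 mm above the table. The next hole is in a hand-set strip: 31 to 49 mm further along the holder's +y, and no reading tells where. Holes are 10.4 mm long in y; the released pin rides on the flat bar and drops in when the jaw is pushed over the hole.
- jaw (a joint): How far the grey sliding jaw has moved towards the board (holder +y), m: 0 at the start, 0.031 to 0.049 in the next hole, stop at 0.062. Carriage 110 (x) by 65 (y) mm, 30 to 46 mm above the table, from 45 mm behind to 20 mm before the knob's axis. Stays where left. Pushing it takes about 3 N with the pin riding on the bar, up to 5 N once the board presses on the pad.
- tab (a point): Middle of the back (-y) face of the upright push tab at the rear of the jaw, 66 mm above the table. Tab 44 mm wide (x), 10 mm thick (y), 46 to 78 mm above the table; its back face is 45 mm behind the knob's axis. A good place to push the jaw towards +y. Axes as the holder's.
- plunger (a joint): How far the knob is pulled up, m: 0 with the pin home in a hole, about 0.008 with the pin's tip resting on the bar (clear of it above that), 0.014 at its upper stop. A spring pulls it down: about 8 N to start lifting, 10 N at the stop. It springs back as soon as it is let go.
- knob_top (a point): Centre of the top of the plunger knob, a black upright ribbed cylinder 22 mm in diameter, 25 mm high; when home its top is 88 mm and its bottom 63 mm above the table. Under it is a steel collar 16 mm in diameter down to the carriage; nothing else within 24 mm of the knob. z is up; it moves with the jaw.
- pin: The steel locking pin under the knob, inside the jaw, 8 mm in diameter; origin at its tip, 8 mm below the top of the bar when home. It bends if loaded with more than 20 N.
- board: Loose green circuit board, 100 mm (x) by 90 mm (y) by 3 mm, small parts up to 12 mm high; lies flat on the two rails between jaw and pad with about 26 mm of play in all. Origin at the centre of its underside, 30 mm above the table. The jaw pushes it along the rails against the pad.
- pad (a joint): How far the black sprung pad in front of the grey end block is pushed in, in m: 0 when free, at most 0.028; about 0.8 N at first touch, 1.7 N when 0.023 in, too little to push the jaw back.
- jar: Small amber jar with red cap, 40 mm across, 45 mm high, beside the holder; to be left alone. Origin under its centre.
- tip_cleaner: Blue box with brass wool, 70 by 60 by 50 mm; to be left alone. Origin under its centre.
- spool: Metal spool, 50 mm across, 38 mm high, standing; to be left alone. Origin under its centre.
- screwdriver: Screwdriver 170 mm long, lying; to be left alone.
There are look-alikes about, which are no part of the job. Of the things like the board, leave any that is orange, pink or red; of the rest the smaller one is meant.

How it is judged (in metres and radians):
On the way, in this order (a step that is already met when the one before it is completed fails the run):
1. the knob is pulled up until the pin is clear of its first hole (value of joint plunger above 0.0075 m and value of joint jaw below 0.01 m), for 0.1 s.
2. the jaw has moved on past the first hole (value of joint jaw above 0.01 m), for 0.1 s.
3. the pin has snapped home in the next hole (value of joint plunger below 0.002 m and value of joint jaw above 0.027 m), for 0.2 s.
At the end, for the whole second after the job is handed in: The pin is home in the next hole (plunger within 2 mm of fully down, jaw 27 to 53 mm from its start), the board lies flat on the rails (within 0.06 rad and 4 mm) at rest, pressed by the jaw with more than 0.3 N against the pad, which is pushed in by more than 1.5 mm (all of step 3 and value of joint jaw below 0.053 m and value of joint pad above 0.0015 m and contact force between jaw and board above 0.3 N and angle between board's own z axis and vertical below 0.06 rad and z of board in the frame of holder below 0.034 m and linear speed of board below 0.01 m/s); the robot touches nothing.
It fails at once if the pin is loaded with more than 20 N (contact force between pin and anything else above 20 N).
It fails at once if a thing beside the holder is moved more than 20 mm (distance of any of jar, tip_cleaner, spool, screwdriver from where it was at the start of the episode above 0.02 m).
It also fails if it takes over 67 s, if anything falls off the work surface, if the arm or the gripper's body presses on something with over 40 N, if the wrist force passes 120 N, or if a joint passes its speed limit or range.

## Robot

A 6-joint arm with a two-finger parallel gripper is mounted at the origin on the work surface. World frame = base frame: x ahead of the robot, y to its left, z up, the work surface at z = 0. Lengths are in mm, angles in rad, forces in N, time in s.
With the tool pointing down it reaches from about 275 to 1000 mm from the base axis. Payload 8.4 kg.
Tool frame: the origin (TCP) lies midway between the tips of the shut fingers; the grasp point (between the pads) lies 19 mm behind it; z points along the fingers, y is the line along which they close (so a half turn about z gives the same grasp; the last joint's range is limited). The gripper opens to 85 mm and grips with 20 to 120 N. Pads are 22 mm wide; open, the fingers measure 114 mm over their backs; the gripper's body (76 mm by 85 mm) begins 54 mm behind the grasp point. The pads swing forward as they close: fully open they stand 13 mm farther back than shut.
Start: joints at [-1.273, 0.353, 1.633, -0, 1.155, -0.002], TCP at [184.579, -597.125, 231.281] pointing down, gripper open.
Joint ranges: [-2.63, 2.63], [-0.92, 2.1], [0.06, 2.66], [-1.3, 4.44], [0, 2.69], [-3.02, 3.02]. Speed limits (rad/s): [2.22, 2.22, 2.79, 3.14, 3.14, 3.14].

## Interface

Orientations are given as a unit quaternion [w, x, y, z].
In Python, from rig import arm, optics gives the robot as it stands.
- The arm moves only by the tool play_rows, never from a script. Its argument "moves" is text: rows parted by semicolons, each of 7 numbers parted by spaces: the shift along the tool's x, y, z each as a share of 250 mm, from -1 to 1, then the turn, a rotation vector about the tool's x, y, z each as a share of pi rad, from -1 to 1, then the opening, from -1 (shut) to 1 (fully open). In form: tx ty tz rx ry rz fingers; .... A call has 1 to 20 rows; each row is the pose to reach, as a shift and turn from the pose commanded when the call began, along the tool's axes at that moment, turning the shorter way round; what a row does not reach only later rows make up. A row lasts 1/10 s, in which the tool goes at most 50 mm and 8.59 degrees, less where a joint would pass 70% of its speed; a pose out of reach is approached as far as the arm can. A call with a number of a shift or a turn outside -1 to 1 is refused whole. A call with a gripper value outside its range is refused whole. The fingers move at their own pace and stop on an object; "grip_force" is the grip in N (left out, the last holds). Time passes only in rows, so rows that repeat a pose let the fingers close. It gives the time, the measured TCP pose, the force, the opening and the grip force at its end, in the units of the state.
- arm.sense(): the state, without advancing time (a new reading comes with each control period).
- optics.camera(name): name is "scene" or "top" or "wrist"; returns the picture (420x560x3 uint8, red, green, blue); there is no depth.
- optics.camera_model(name): a dict with "camera_matrix" (3x3 intrinsics, pixels), "k1" (the pictures are not rectified: a ray, as slopes to the right and down, at radius r is drawn at 1 + k1 r^2 times it, then the intrinsics apply), "rvec" (rotation vector, rad) and "tvec" (3), from world to camera coordinates, as OpenCV has them; the wrist camera has in their place "T_tool_cam" (4x4, takes a point from camera to tool coordinates, whose origin is the TCP and whose axes are the flange's). Camera axes: x right, y down, z forward; pixel columns grow to the right and rows downward; lengths in mm; the calibration is good to about 2 mm. A picture is of the moment at which its call begins: read the wrist's pose just before it. camera_model takes no time and is no camera call.
- arm.hand_in(): hands the job in; it is judged then, once.
The state is a dict: "t": time; "q": joint angles; "joint_vel": joint speeds; "joint_efforts": joint torques, N m; "eef_pos": TCP position; "tool_rot": TCP orientation; "ft_force": force on the tool from outside, world axes, zero at the start; "wrist_torque": the same for the moment, N m; "opening": opening from 0.0 (shut) to 1.0 (fully open); "grip_force": force on a finger pad.
Only numpy, scipy, OpenCV 4.12 (cv2) and the standard library are available. Lean on these libraries where they do the work, as an engineer would, in place of code of your own. Each camera call takes 0.05 s, during which the arm holds its last target. There are 200 camera calls.

## Working session

There is one attempt and no reset: what is moved stays moved. The work goes in short steps, Python scripts to look and compute and a tool call to move; the robot and the scene stay as the last step left them, time stands still between calls to the robot, and variables do not carry over. Pictures are saved under pics/ and viewed, at most 10 in all, crops included, and the job is handed in when it is done.

Besides the shell and the picture viewer there is one more tool, called after ">>>" in YAML: its name, and indented under it one key for each argument. play_rows: Moves the arm, as the interface text tells. Its arguments: {"type":"object","properties":{"moves":{"type":"string"},"grip_force":{"type":"number"}},"required":["moves"]}

```bash
mkdir -p pics; ls; python3 - <<'E'
from rig import arm, optics
import cv2
print(arm.sense())
for n in ("scene","top"):
    cv2.imwrite(f"pics/{n}0.png", optics.camera(n)[:,:,::-1]); print(n, optics.camera_model(n))
print(optics.camera_model("wrist"))
E
```

```text
pics
{'t': 0.0, 'q': array([-1.27340862e+00,  3.53607963e-01,  1.63414525e+00, -4.04229841e-05,
        1.15518576e+00, -2.38348726e-03]), 'joint_vel': array([-1.77978542e-03, -8.46629633e-04, -2.98739527e-04,  7.76026353e-05,
        5.57089887e-05,  1.93185193e-04]), 'joint_efforts': array([-3.97018492e-03, -6.05264711e+01, -3.42080891e+01, -4.34993462e-04,
        9.35057615e-03, -6.86331674e-06]), 'eef_pos': array([ 184.42195313, -596.67369586,  230.58201817]), 'tool_rot': array([-6.63129498e-04,  9.88786723e-01,  1.49333061e-01, -1.17216918e-04]), 'ft_force': array([ 0.49709178,  0.37199295, -0.63727879]), 'wrist_torque': array([ 0.02415915,  0.03126002, -0.00071348]), 'grip_force': 0.0, 'opening': 1.002334351912213}
scene {'camera_matrix': array([[418.31997021,   0.        , 275.53907844],
       [  0.        , 418.31997021, 213.98409476],
       [  0.        ,   0.        ,   1.        ]]), 'k1': 0.002734217917443754, 'rvec': array([ 1.75861648,  2.0727461 , -0.5748365 ]), 'tvec': array([  75.62791771, -454.87889497, 1448.7152796 ])}
top {'camera_matrix': array([[529.16668274,   0.        , 276.49296894],
       [  0.        , 529.16668274, 208.87075356],
       [  0.        ,   0.        ,   1.        ]]), 'k1': 0.047995807495385893, 'rvec': array([ 2.13065164, -2.16284367,  0.16234874]), 'tvec': array([  35.11599416,  592.21963041, 1263.54978702])}
{'camera_matrix': array([[362.14867979,   0.        , 282.41342119],
       [  0.        , 362.14867979, 208.82999395],
       [  0.        ,   0.        ,   1.        ]]), 'k1': 0.01132426694093237, 'T_tool_cam': array([[ 1.63384011e-04, -9.65280858e-01, -2.61214163e-01,
         6.48865708e+01],
       [ 9.99999426e-01, -1.18865509e-04,  1.06472986e-03,
         8.97768456e-01],
       [-1.05881270e-03, -2.61214187e-01,  9.65280285e-01,
        -1.42469073e+02],
       [ 0.00000000e+00,  0.00000000e+00,  0.00000000e+00,
         1.00000000e+00]])}
```

View pics/top0.png

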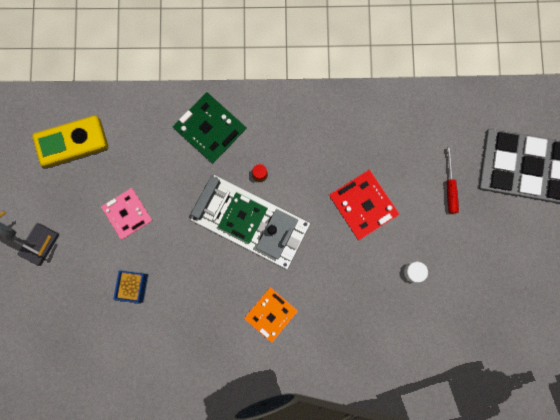

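View pics/scene0.png

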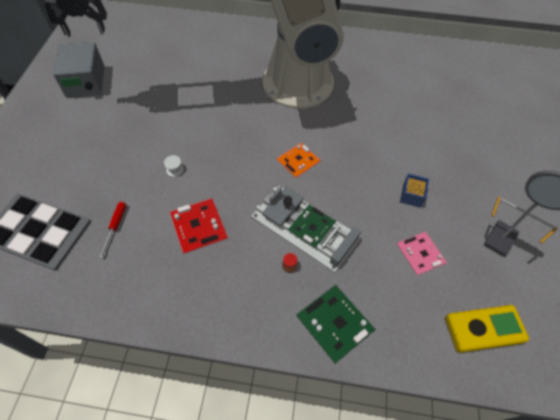

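```bash
cat > h.py <<'E'
import numpy as np, cv2
from rig import arm, optics
from scipy.spatial.transform import Rotation as R
def model(name, s=None):
    m=optics.camera_model(name); K=m["camera_matrix"]
    if name=="wrist":
        w,x,y,z=s["tool_rot"]; T=np.eye(4); T[:3,:3]=R.from_quat([x,y,z,w]).as_matrix(); T[:3,3]=s["eef_pos"]
        T=T@m["T_tool_cam"]; return K,m["k1"],T[:3,:3].T,-T[:3,:3].T@T[:3,3]
    return K,m["k1"],cv2.Rodrigues(m["rvec"])[0],m["tvec"]
def ray(name,uv,s=None):
    K,k,Rm,t=model(name,s)
    p=cv2.undistortPoints(np.array([[uv]],float),K,np.array([k,0,0,0]))[0,0]
    return -Rm.T@t, Rm.T@np.array([*p,1])
def plane(name,uv,z,s=None):
    o,d=ray(name,uv,s); return o+d*(z-o[2])/d[2]
def proj(name,P,s=None):
    K,k,Rm,t=model(name,s)
    return cv2.projectPoints(np.array(P,float).reshape(-1,3),cv2.Rodrigues(Rm)[0],t,K,np.array([k,0,0,0]))[0][:,0]
E
python3 - <<'E'
import cv2
a=cv2.imread("pics/top0.png")[165:280,180:320]; b=cv2.imread("pics/scene0.png")[175:275,240:370]
a=cv2.resize(a,None,fx=5.5,fy=5.5,interpolation=2); cv2.imwrite("pics/topc.png",a[:600,:770])
E
```

```text
(no output)
```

View pics/topc.png

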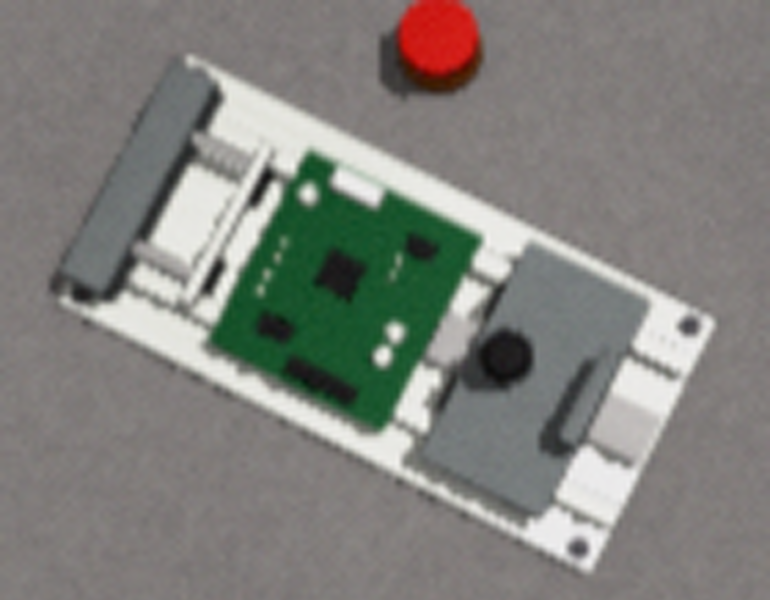

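The crop shows the holder. Its −y base corners are at crop (715,318) and (592,572), the knob top is at (506,356), the tab is near (585,400), and the jar stands above the board side.

```bash
python3 - <<'E'
from h import *
f=lambda u,v:((u+.5)/5.5-.5+180,(v+.5)/5.5-.5+165)
A=plane("top",f(715,318),12);B=plane("top",f(592,572),12);C=plane("top",f(190,57),12);D=plane("top",f(58,292),12)
k=plane("top",f(506,356),88)
print(A,B,C,D,k,np.linalg.norm(A-B),np.linalg.norm(A-C))
e=(C-A)+(D-B); print("ang +y",np.degrees(np.arctan2(e[1],e[0])), [np.degrees(np.arctan2(v[1],v[0])) for v in(C-A,D-B,A-B)])
# knob in scene image: dark blob near projection
im=cv2.imread("pics/scene0.png"); u,v=proj("scene",k)[0]; print(u,v)
g=im.max(2); x0,y0=int(u)-12,int(v)-12; m=(g[y0:y0+24,x0:x0+24]<45).astype(np.uint8)
n,l,st,c=cv2.connectedComponentsWithStats(m); print([(s.tolist(),(cc+[x0,y0]).round(1).tolist()) for s,cc in zip(st[1:],c[1:])])
s=arm.sense(); print(s["q"], R.from_quat(np.roll(s["tool_rot"],-1)).as_matrix())
E
```

```text
[561.6280545  -56.82946985  12.        ] [446.80468089   1.6566885   12.        ] [687.19209885 183.84379556  12.        ] [578.13409458 244.0032076   12.        ] [537.25800097  38.8241931   88.        ] 128.86053641723674 271.45892859858884
ang +y 61.99377832317073 [np.float64(62.44805217989425), np.float64(61.54640072264934), np.float64(-26.99236469977544)]
286.73025534609997 197.10309473351697
[([11, 13, 6, 9, 38], [287.4, 201.8]), ([22, 22, 2, 2, 3], [296.7, 207.7])]
[-1.27339610e+00  3.53588321e-01  1.63401742e+00 -2.87947922e-05
  1.15516147e+00 -2.42249474e-03] [[ 9.55385420e-01  2.95361749e-01 -3.69374320e-04]
 [ 2.95361979e-01 -9.55384769e-01  1.11527814e-03]
 [-2.34840961e-05 -1.17461961e-03 -9.99999310e-01]]
```

>>> play_rows:
  moves: "1 -1 0 0 0 0 1;1 -1 0 0 0 0 1;1 -1 0 0 0 0 1;1 -1 0 0 0 0 1;1 -1 0 0 0 0 1;1 -1 0 0 0 0 1;1 -1 0 0 0 0 1;1 -1 0 0 0 0 1"

```text
t: 0.9
eef_pos: [351.0, -280.0, 231.1]
tool_rot: [-0.001, 0.988, 0.151, 0.0]
ft_force: [-1.2, -0.1, 0.3]
opening: 0.997
grip_force: 0.0
```

>>> play_rows:
  moves: "1 -1 0 0 0 -0.252 1;1 -1 0 0 0 -0.252 1;1 -1 0 0 0 -0.252 1;1 -1 0 0 0 -0.252 1;1 -1 0 0 0 -0.252 1;1 -1 0 0 0 -0.252 1;1 -1 0 0 0 -0.252 1;1 -1 0 0 0 -0.252 1;1 -1 0 0 0 -0.252 1"

```text
t: 1.8
eef_pos: [514.7, 28.9, 230.8]
tool_rot: [-0.0, 0.854, 0.52, -0.001]
ft_force: [0.1, 0.1, 0.6]
opening: 1.001
grip_force: 0.0
```

```bash
python3 - <<'E'
from h import *
s=arm.sense(); im=optics.camera("wrist")[:,:,::-1].copy(); cv2.imwrite("pics/w1.png",im)
np.savez("w1.npz",**{k:s[k] for k in("eef_pos","tool_rot")})
print(s["t"],s["eef_pos"],s["q"],s["ft_force"],R.from_quat(np.roll(s["tool_rot"],-1)).as_matrix())
print(proj("wrist",[537,39,88],s))
E
```

```text
1.8 [514.74313472  28.88424578 230.75238247] [ 5.33545880e-02  1.83685725e-01  1.86454645e+00 -3.53764315e-04
  1.09440955e+00  5.30444302e-01] [0.13156369 0.07810388 0.57731246] [[ 4.59051138e-01  8.88409247e-01 -1.03079025e-03]
 [ 8.88409483e-01 -4.59051689e-01 -3.69872991e-04]
 [-8.01784592e-04 -7.45973220e-04 -9.99999400e-01]]
[[301.56127051 169.68834389]]
```

View pics/w1.png

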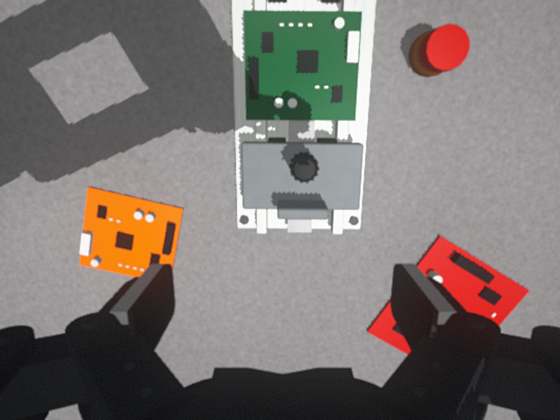

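Wrist picture: the knob top is at about (304,165). The base −y corners are (237,229) and (361,229), and the side edges leave the picture at (233,0) and (375,0).

```bash
python3 - <<'E'
from h import *
s=dict(np.load("w1.npz"))
A,B,C,D=[plane("wrist",p,12,s) for p in((361,229),(237,229),(375,2),(233,2))]
print(A,B,np.linalg.norm(A-B),[np.degrees(np.arctan2(v[1],v[0])) for v in(C-A,D-B,A-B)])
im=cv2.imread("pics/w1.png"); m=(im.max(2)[140:200,270:340]<45).astype(np.uint8)
n,l,st,c=cv2.connectedComponentsWithStats(m); i=1+np.argmax(st[1:,4]); print(st[i],c[i]+[270,140])
k=plane("wrist",(304,164),88,s); print(k, plane("wrist",c[i]+[270,140],80,s))
Rm=R.from_quat(np.roll(s["tool_rot"],-1)).as_matrix(); print("tool delta",Rm.T@(k-s["eef_pos"]))
E
```

```text
[562.44599343 -58.31326768  12.        ] [446.86598076   1.38190237  12.        ] 130.0855589837243 [np.float64(62.664014160632696), np.float64(61.715121419125616), np.float64(-27.315607456870783)]Traceback (most recent call last):
  File "<stdin>", line 6, in <module>
    return _wrapfunc(a, 'argmax', axis=axis, out=out, **kwds)
    return bound(*args, **kwds)
ValueError: attempt to get argmax of an empty sequence
```

```bash
python3 - <<'E'
from h import *
s=dict(np.load("w1.npz"))
im=cv2.imread("pics/w1.png"); 
for th in(60,75):
    m=(im.max(2)[145:185,280:330]<th).astype(np.uint8)
    n,l,st,c=cv2.connectedComponentsWithStats(m); print([(a.tolist(),(b+[280,145]).round(1).tolist()) for a,b in zip(st[1:],c[1:]) if a[4]>30])
Rm=R.from_quat(np.roll(s["tool_rot"],-1)).as_matrix()
for p in((304,164),(304,167)):
    k=plane("wrist",p,88,s); print(k,"tool delta",Rm.T@(k-s["eef_pos"]))
mid=np.array([504.66,-28.47]);a=np.radians(62.5);d=k[:2]-mid;print(d@[np.cos(a),np.sin(a)],d@[np.sin(a),-np.cos(a)])
print(cv2.minEnclosingCircle(np.argwhere(im.max(2)[145:185,280:330]<60).astype(np.float32)))
E
```

```text
[([10, 7, 28, 29, 255], [301.2, 161.4])]
[([9, 7, 29, 30, 448], [302.0, 164.5])]
[540.72764849  42.16075094  88.        ] tool delta [ 23.83765036  17.09676966 142.72060167]
[539.66949181  40.03006433  88.        ] tool delta [ 21.45898014  17.13478876 142.72248049]
76.92588342790958 -0.5760112120026797
((20.923076629638672, 24.0), 14.486371994018555)
```

>>> play_rows:
  moves: "0.082 0.068 0.2 0 0 0 1;0.082 0.068 0.448 0 0 0 1;0.082 0.068 0.448 0 0 0 1;0.082 0.068 0.448 0 0 0 1;0.082 0.068 0.448 0 0 0 1"

```text
t: 2.35
eef_pos: [539.0, 37.2, 119.8]
tool_rot: [0.0, 0.855, 0.518, -0.0]
ft_force: [0.0, 0.0, 0.4]
opening: 1.001
grip_force: 0.0
```

```bash
python3 - <<'E'
from h import *
s=arm.sense(); im=optics.camera("wrist")[:,:,::-1].copy(); cv2.imwrite("pics/w2.png",im)
np.savez("w2.npz",**{k:s[k] for k in("eef_pos","tool_rot")})
print(s["eef_pos"],s["ft_force"])
Rm=R.from_quat(np.roll(s["tool_rot"],-1)).as_matrix()
print(proj("wrist",[Rm@[0,0,z-0]+s["eef_pos"] for z in (s["eef_pos"][2]-88,s["eef_pos"][2]-63)],s))
E
```

```text
[539.01146902  37.24612135 119.80394833] [0.00737564 0.02637344 0.37872216]
[[282.47590541 241.46372027]
 [282.43076919 226.36202599]]
```

View pics/w2.png

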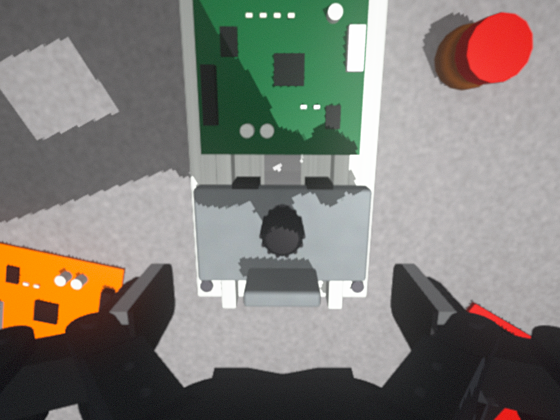

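Lateral alignment is good: the knob's top circle is centred near (282,235), against an expected (282,241). That means a 3 mm shift along tool x. Next I descend and grip.

>>> play_rows:
  moves: "0.012 0 0.13 0 0 0 1;0.012 0 0.255 0 0 0 1;0.012 0 0.255 0 0 0 1;0.012 0 0.255 0 0 0 1"

```text
t: 2.8
eef_pos: [541.1, 41.0, 57.0]
tool_rot: [0.0, 0.855, 0.519, 0.0]
ft_force: [1.0, -0.4, 0.4]
opening: 1.002
grip_force: 0.0
```

>>> play_rows:
  moves: "0 0 0 0 0 0 -0.3;0 0 0 0 0 0 -0.3;0 0 0 0 0 0 -0.3;0 0 0 0 0 0 -1;0 0 0 0 0 0 -1;0 0 0 0 0 0 -1;0 0 0 0 0 0 -1"
  grip_force: 40

```text
t: 3.5
eef_pos: [540.7, 41.3, 56.1]
tool_rot: [0.0, 0.855, 0.519, 0.0]
ft_force: [-1.9, 1.1, 6.3]
opening: 0.242
grip_force: 38.8
```

>>> play_rows:
  moves: "0 0 -0.008 0 0 0 -1;0 0 -0.016 0 0 0 -1;0 0 -0.024 0 0 0 -1;0 0 -0.032 0 0 0 -1;0 0 -0.040 0 0 0 -1;0 0 -0.046 0 0 0 -1;0 0 -0.046 0 0 0 -1;0 0 -0.046 0 0 0 -1"

```text
t: 4.3
eef_pos: [540.6, 41.2, 67.0]
tool_rot: [0.0, 0.855, 0.519, 0.0]
ft_force: [3.6, -0.5, -9.6]
opening: 0.243
grip_force: 39.5
```

>>> play_rows:
  moves: "0.008 0 0 0 0 0 -1;0.016 0 0 0 0 0 -1;0.024 0 0 0 0 0 -1;0.032 0 0 0 0 0 -1;0.040 0 0 0 0 0 -1;0.048 0 0 0 0 0 -1;0.056 0 0 0 0 0 -1;0.064 0 0 0 0 0 -1;0.072 0 0 0 0 0 -1;0.080 0 0 0 0 0 -1;0.080 0 0 0 0 0 -1;0.080 0 0 0 0 0 -1"

```text
t: 5.5
eef_pos: [549.9, 58.9, 66.9]
tool_rot: [0.0, 0.855, 0.519, -0.0]
ft_force: [4.1, -2.5, -10.2]
opening: 0.243
grip_force: 39.5
```

>>> play_rows:
  moves: "0 0 0.006 0 0 0 -1;0 0 0.012 0 0 0 -1;0 0 0.012 0 0 0 -1;0 0 0.012 0 0 0 0.2;0 0 0.012 0 0 0 1;0 0 0.012 0 0 0 1;0 0 0.012 0 0 0 1;0 0 0.012 0 0 0 1;0 0 0.012 0 0 0 1;0 0 -0.15 0 0 0 1;0 0 -0.26 0 0 0 1;0 0 -0.26 0 0 0 1;-0.15 0 -0.26 0 0 0 -1;-0.26 0 -0.26 0 0 0 -1;-0.26 0 -0.26 0 0 0 -1;-0.26 0 -0.26 0 0 0 -1;-0.26 0 -0.26 0 0 0 -1;-0.26 0 -0.26 0 0 0 -1;-0.26 0 -0.26 0 0 0 -1"

```text
t: 7.4
eef_pos: [520.1, 1.9, 131.9]
tool_rot: [-0.0, 0.855, 0.519, -0.0]
ft_force: [0.7, 0.2, -0.3]
opening: 0.002
grip_force: 0.0
```

```bash
python3 - <<'E'
from h import *
s=arm.sense(); im=optics.camera("wrist")[:,:,::-1].copy(); cv2.imwrite("pics/w3.png",im)
np.savez("w3.npz",**{k:s[k] for k in("eef_pos","tool_rot")})
print(s["eef_pos"],s["ft_force"],s["opening"])
E
```

```text
[520.05644694   1.89759838 131.86561244] [ 0.67104708  0.1731496  -0.33438415] 0.0015441873594922186
```

View pics/w3.png

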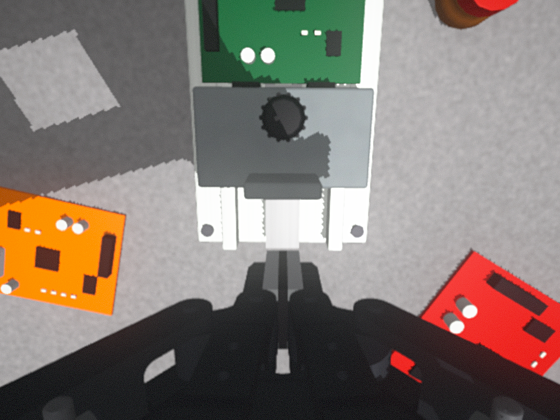

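The jaw has moved on and the pin rides on the bar; the tab's back face is ahead of the shut fingers. Next I lower behind the tab.

>>> play_rows:
  moves: "0 0 0.15 0 0 0 -1;0 0 0.296 0 0 0 -1;0 0 0.296 0 0 0 -1;0 0 0.296 0 0 0 -1;0.012 0 0.296 0 0 0 -1;0.016 0 0.296 0 0 0 -1;0.020 0 0.296 0 0 0 -1;0.020 0 0.296 0 0 0 -1"

```text
t: 8.25
eef_pos: [522.7, 5.9, 58.9]
tool_rot: [0.0, 0.855, 0.519, 0.001]
ft_force: [-0.1, -0.2, 0.8]
opening: -0.001
grip_force: 0.0
```

>>> play_rows:
  moves: "0.004 0 0 0 0 0 -1;0.008 0 0 0 0 0 -1;0.008 0 0 0 0 0 -1"

```text
t: 8.55
eef_pos: [523.0, 7.6, 58.1]
tool_rot: [-0.0, 0.855, 0.519, 0.0]
ft_force: [-0.5, 0.1, -0.6]
opening: -0.003
grip_force: 0.0
```

>>> play_rows:
  moves: "0.004 0 0 0 0 0 -1;0.008 0 0 0 0 0 -1;0.008 0 0 0 0 0 -1"

```text
t: 8.85
eef_pos: [523.6, 8.9, 58.0]
tool_rot: [0.0, 0.855, 0.519, -0.001]
ft_force: [-1.4, -4.1, 2.2]
opening: 0.005
grip_force: 2.3
```

>>> play_rows:
  moves: "0.004 0 0 0 0 0 -1;0.008 0 0 0 0 0 -1;0.012 0 0 0 0 0 -1;0.016 0 0 0 0 0 -1;0.020 0 0 0 0 0 -1;0.024 0 0 0 0 0 -1;0.028 0 0 0 0 0 -1;0.032 0 0 0 0 0 -1;0.032 0 0 0 0 0 -1"

```text
t: 9.75
eef_pos: [527.2, 15.8, 58.0]
tool_rot: [0.0, 0.855, 0.519, -0.001]
ft_force: [-1.7, -5.8, 2.2]
opening: 0.002
grip_force: 3.1
```

```bash
cat > look.py <<'E'
from h import *
import sys
n=sys.argv[1]; s=arm.sense(); im=optics.camera("wrist")[:,:,::-1].copy(); cv2.imwrite(f"pics/{n}.png",im)
Rm=R.from_quat(np.roll(s["tool_rot"],-1)).as_matrix(); c=Rm[:,0]
print("t",s["t"],"along",(s["eef_pos"]@c).round(2),"z",s["eef_pos"][2].round(2),"f_tool",(Rm.T@s["ft_force"]).round(1))
g=im.max(2); m=(g[:,200:370]<60).astype(np.uint8)
k,l,st,ce=cv2.connectedComponentsWithStats(m)
print([(a.tolist(),(b+[200,0]).round(1).tolist()) for a,b in zip(st[1:],ce[1:]) if a[4]>150])
E
python3 look.py p0
```

```text
t 9.75 along 256.93 z 57.97 f_tool [-6.   1.1 -2.2]
[([8, 85, 44, 9, 355], [228.3, 89.2]), ([44, 106, 77, 79, 3902], [280.3, 146.8]), ([0, 266, 170, 154, 20207], [284.6, 357.8])]
```

View pics/p0.png

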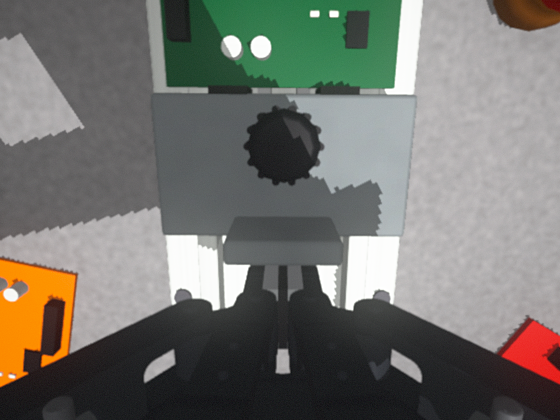

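The knob blob (77×79 px) gives a clear signal for the drop. I continue in 1.5 mm steps, looking after each.

>>> play_rows:
  moves: "0.003 0 0 0 0 0 -1;0.006 0 0 0 0 0 -1;0.006 0 0 0 0 0 -1"

```text
t: 10.1
eef_pos: [527.9, 17.0, 58.0]
tool_rot: [0.0, 0.855, 0.519, -0.001]
ft_force: [-2.7, -7.1, 2.2]
opening: 0.001
grip_force: 3.4
```

```bash
python3 look.py p1
```

```text
t 10.1 along 258.26 z 58.01 f_tool [-7.6  0.8 -2.2]
[([145, 11, 23, 36, 215], [353.9, 21.2]), ([8, 85, 43, 9, 359], [228.4, 89.1]), ([44, 107, 76, 78, 3912], [280.3, 146.6]), ([0, 266, 170, 154, 20492], [284.4, 356.8])]
```

>>> play_rows:
  moves: "0.003 0 0 0 0 0 -1;0.006 0 0 0 0 0 -1;0.006 0 0 0 0 0 -1"

```text
t: 10.45
eef_pos: [528.6, 18.3, 58.0]
tool_rot: [0.0, 0.855, 0.519, -0.001]
ft_force: [-1.8, -6.5, 3.4]
opening: 0.0
grip_force: 3.5
```

```bash
python3 look.py p2
```

```text
t 10.45 along 259.72 z 57.99 f_tool [-6.6  1.4 -3.4]
[([145, 12, 24, 36, 449], [354.8, 25.3]), ([8, 85, 43, 9, 367], [228.7, 89.1]), ([116, 87, 39, 7, 175], [331.4, 90.3]), ([44, 108, 77, 78, 3908], [280.4, 146.8]), ([0, 266, 170, 154, 20865], [284.2, 355.8])]
```

Still riding with steady force; the board is nearing the jaw.

>>> play_rows:
  moves: "0.003 0 0 0 0 0 -1;0.006 0 0 0 0 0 -1;0.006 0 0 0 0 0 -1"

```text
t: 10.8
eef_pos: [529.3, 19.6, 58.0]
tool_rot: [0.0, 0.855, 0.519, -0.001]
ft_force: [-1.6, -7.6, 2.7]
opening: -0.002
grip_force: 3.6
```

```bash
python3 look.py p3
```

```text
t 10.8 along 261.24 z 57.99 f_tool [-7.5  2.1 -2.6]
[([145, 11, 24, 38, 649], [355.8, 27.4]), ([8, 84, 44, 10, 376], [229.0, 89.0]), ([116, 86, 43, 8, 250], [334.9, 90.1]), ([44, 106, 77, 80, 4002], [280.7, 146.5]), ([0, 266, 170, 154, 21020], [284.1, 355.4])]
```

>>> play_rows:
  moves: "0.003 0 0 0 0 0 -1;0.006 0 0 0 0 0 -1;0.006 0 0 0 0 0 -1"

```text
t: 11.15
eef_pos: [530.0, 20.9, 58.0]
tool_rot: [0.0, 0.855, 0.519, -0.001]
ft_force: [-2.9, -7.4, 2.9]
opening: -0.0
grip_force: 3.6
```

```bash
python3 look.py p4
```

```text
t 11.15 along 262.74 z 57.99 f_tool [-7.9  0.8 -2.9]
[([145, 11, 24, 38, 629], [355.7, 27.3]), ([8, 85, 44, 9, 374], [229.0, 89.0]), ([116, 86, 43, 8, 248], [335.0, 90.2]), ([44, 107, 77, 79, 3955], [280.4, 146.4]), ([0, 266, 170, 154, 20969], [284.1, 355.5])]
```

>>> play_rows:
  moves: "0.003 0 0 0 0 0 -1;0.006 0 0 0 0 0 -1;0.006 0 0 0 0 0 -1"

```text
t: 11.5
eef_pos: [530.7, 22.3, 58.0]
tool_rot: [0.0, 0.855, 0.519, -0.001]
ft_force: [-2.6, -6.1, 2.9]
opening: -0.004
grip_force: 3.3
```

```bash
python3 look.py p5
```

```text
t 11.5 along 264.35 z 58.01 f_tool [-6.6  0.6 -2.8]
[([145, 11, 24, 38, 723], [356.0, 28.4]), ([7, 84, 45, 10, 379], [229.0, 89.0]), ([116, 86, 43, 8, 285], [336.1, 90.0]), ([44, 107, 77, 79, 3965], [280.6, 146.7]), ([0, 266, 170, 154, 21080], [284.1, 355.2])]
```

>>> play_rows:
  moves: "0.003 0 0 0 0 0 -1;0.006 0 0 0 0 0 -1;0.006 0 0 0 0 0 -1"

```text
t: 11.85
eef_pos: [531.4, 23.7, 58.0]
tool_rot: [0.0, 0.855, 0.519, -0.001]
ft_force: [-1.3, -6.6, 2.8]
opening: 0.005
grip_force: 3.2
```

```bash
python3 look.py p6
```

```text
t 11.85 along 265.9 z 57.99 f_tool [-6.5  1.9 -2.8]
[([145, 11, 24, 37, 679], [356.0, 28.0]), ([7, 85, 45, 9, 378], [229.1, 89.0]), ([116, 86, 43, 8, 264], [335.4, 90.0]), ([43, 106, 78, 80, 3974], [280.6, 146.6]), ([0, 266, 170, 154, 21043], [284.2, 355.3])]
```

>>> play_rows:
  moves: "0.003 0 0 0 0 0 -1;0.006 0 0 0 0 0 -1;0.006 0 0 0 0 0 -1"

```text
t: 12.2
eef_pos: [532.1, 24.9, 58.0]
tool_rot: [0.0, 0.855, 0.519, -0.001]
ft_force: [-2.6, -7.1, 2.6]
opening: 0.002
grip_force: 3.5
```

```bash
python3 look.py p7
```

```text
t 12.2 along 267.28 z 57.99 f_tool [-7.5  0.9 -2.6]
[([145, 11, 24, 38, 716], [356.2, 28.6]), ([7, 85, 45, 9, 380], [229.2, 89.0]), ([116, 86, 43, 8, 280], [336.0, 90.0]), ([44, 107, 77, 79, 3937], [280.3, 146.4]), ([0, 266, 170, 154, 21070], [284.2, 355.3])]
```

>>> play_rows:
  moves: "0.003 0 0 0 0 0 -1;0.006 0 0 0 0 0 -1;0.006 0 0 0 0 0 -1"

```text
t: 12.55
eef_pos: [532.8, 26.3, 58.0]
tool_rot: [0.0, 0.855, 0.519, -0.001]
ft_force: [-2.3, -6.1, 2.4]
opening: -0.0
grip_force: 3.4
```

```bash
python3 look.py p8
```

```text
t 12.55 along 268.8 z 58.0 f_tool [-6.4  0.8 -2.4]
[([145, 10, 24, 38, 724], [356.1, 28.5]), ([7, 84, 45, 10, 378], [229.0, 89.0]), ([116, 86, 43, 8, 276], [336.1, 90.0]), ([44, 106, 77, 79, 3992], [280.8, 146.5]), ([0, 266, 170, 154, 21099], [284.2, 355.2])]
```

>>> play_rows:
  moves: "0.003 0 0 0 0 0 -1;0.006 0 0 0 0 0 -1;0.006 0 0 0 0 0 -1"

```text
t: 12.9
eef_pos: [533.7, 27.9, 58.0]
tool_rot: [0.0, 0.855, 0.519, -0.0]
ft_force: [-1.2, -1.5, 0.4]
opening: -0.002
grip_force: 0.5
```

```bash
python3 look.py p9
```

```text
t 12.9 along 270.86 z 57.99 f_tool [-1.8 -0.4 -0.4]
[([145, 11, 24, 38, 645], [355.8, 27.0]), ([7, 85, 45, 9, 377], [229.0, 89.0]), ([116, 86, 40, 8, 220], [333.2, 90.0]), ([46, 108, 72, 73, 3434], [280.3, 144.1]), ([0, 265, 170, 155, 21006], [284.2, 355.4])]
```

The knob blob shrank to 72×73 px and the push force dropped, so the pin has snapped home. I back off, rise, and check.

>>> play_rows:
  moves: "-0.02 0 0 0 0 0 -1;-0.06 0 0 0 0 0 -1;-0.06 0 0 0 0 0 -1;-0.06 0 -0.2 0 0 0 -1;-0.06 0 -0.3 0 0 0 -1;-0.06 0 -0.3 0 0 0 -1;-0.06 0 -0.3 0 0 0 -1"

```text
t: 13.65
eef_pos: [527.1, 15.0, 133.3]
tool_rot: [0.0, 0.855, 0.519, 0.001]
ft_force: [0.0, 0.7, 0.1]
opening: -0.0
grip_force: 0.0
```

```bash
python3 look.py p10
```

```text
t 13.65 along 256.58 z 133.33 f_tool [ 0.7 -0.3 -0.1]
[([0, 0, 60, 74, 1565], [215.5, 41.1]), ([125, 17, 16, 25, 345], [332.3, 29.3]), ([105, 68, 29, 6, 151], [319.3, 70.8]), ([59, 77, 46, 47, 1428], [281.2, 100.0]), ([0, 257, 170, 163, 21358], [284.4, 354.5])]
```

View pics/p10.png

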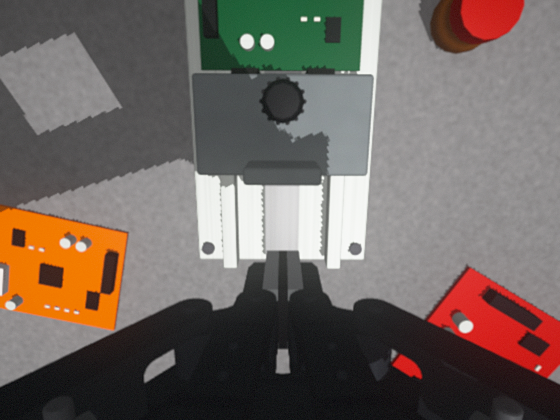

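The picture shows the jaw against the board, the knob down at (283,101), and the gripper clear of everything.

```bash
python3 -c "
from rig import arm
print(arm.hand_in())"
```

```text
the job is handed in; nothing more can be done
None
```

I handed the job in with the board clamped: the pin snapped home in the next hole at about 41 mm of jaw travel, the jaw is against the board, and the gripper is clear. The hand-in returned no verdict; pad compression and board contact force were not measured directly.

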